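# Close a split bearing housing with the cap from the drawer

## Robot

A 6-joint arm with a two-finger parallel gripper is mounted at the origin on a cart in front of the work surface, level with it; the furniture and walls round the work are solid. World frame = base frame: x ahead of the robot, y to its left, z up, the work surface at z = 0. Lengths are in mm, angles in rad, forces in N, time in s.
With the tool pointing down it reaches from about 275 to 850 mm from the base axis. Payload 19 kg.
Tool frame: the origin (TCP) lies at the very end of the fingers, on their centre line; the grasp point (between the pads) lies 19 mm behind it; z points along the fingers, y is the line along which they close (so a half turn about z gives the same grasp; the last joint's range is limited). The gripper opens to 85 mm and grips with 20 to 120 N. Pads are 22 mm wide; open, the fingers measure 114 mm over their backs; the gripper's body (76 mm by 85 mm) begins 54 mm behind the grasp point. The pads swing forward as they close: fully open they stand 13 mm farther back than shut.
Start: joints at [-1.284, 0.15, 1.437, -0, 1.554, -0.134], TCP at [234.854, -524.818, 231.267] pointing down, gripper open.
Joint ranges: [-2.8, 2.8], [-0.68, 2.1], [0.12, 2.68], [-1.39, 4.53], [0.16, 2.79], [-2.81, 2.81]. Speed limits (rad/s): [1.89, 1.89, 2.22, 3.01, 3.01, 3.01].

## Interface

Orientations are given as a rotation vector (axis times angle).
In Python, from station import env gives the robot as it stands.
- The arm moves only by the tool jog_arm, never from a script. Its argument "targets" is a list of rows, each a list of 5 numbers: the shift along the tool's x, y, z in m, then the turn about the tool's z in rad, then the finger opening in m, from 0 to 0.0854. In form: [[tx, ty, tz, yaw, fingers], ...]. A call has 1 to 12 rows; each row is the pose to reach, as a shift and turn from the pose commanded when the call began, along the tool's axes at that moment; what a row does not reach only later rows make up. A row lasts 1/10 s, in which the tool goes at most 50 mm and 8.59 degrees, less where a joint would pass 70% of its speed; a pose out of reach is approached as far as the arm can. A call with a gripper value outside its range is refused whole. The fingers move at their own pace and stop on an object; "newtons" is the grip in N (left out, the last holds). Time passes only in rows, so rows that repeat a pose let the fingers close. It gives the time, the measured TCP pose, the force, the opening and the grip force at its end, in the units of the state.
- env.observe(): the state, without advancing time (a new reading comes with each control period).
- env.camera(name): name is "side" or "top"; returns the picture (384x512x3 uint8, red, green, blue); there is no depth.
- env.calibration(name): a dict with "intrinsics" (3x3 intrinsics, pixels), "xyz" and "attitude" of the camera in the world. Camera axes: x right, y down, z forward; pixel columns grow to the right and rows downward; lengths in mm; the calibration is good to about 2 mm. A picture is of the moment at which its call begins. calibration takes no time and is no camera call.
- env.job_done(): hands the job in; it is judged then, once.
The state is a dict: "time": time; "joints": joint angles; "qd": joint speeds; "joint_torque": joint torques, N m; "tool_pos": TCP position; "eef_rot": TCP orientation; "contact_force": force on the tool from outside, world axes, zero at the start; "torque": the same for the moment, N m; "opening": opening from 0.0 (shut) to 1.0 (fully open); "finger_force": force on a finger pad.
Only numpy, scipy, OpenCV 4.12 (cv2) and the standard library are available. Lean on these libraries where they do the work, as an engineer would, in place of code of your own. Each camera call takes 0.05 s, during which the arm holds its last target. There are 200 camera calls.

## Task

Pull the drawer of the small grey parts cabinet out to its stop and leave it open. Take the blue bearing cap out of it, set it on the two dowels of the lower housing half (either way round) and press it down against the sprung bearing until the two halves meet flush all round. Finish while still holding: the gripper keeps the cap and keeps the pair pressed together when the program ends; leave the other things on the table where they are.

Things in the scene. Friction and masses are not known exactly. Their poses are not given: they have to be found in the camera images.
- drawer (a joint): how far the drawer is pulled out (m): 0 shut, 0.125 at its stop. It slides out along the -x axis of drawer_pull with about 1.5 N of friction and stays where it is left.
- drawer_pull (a point): grip point, 55 mm above the table, on the black T-shaped pull in the middle of the blue drawer front. Stem 16 mm wide (y), running 30 mm out from the panel, which is 20 mm behind the point; end flange 30 mm wide and 8 mm thick, its near face 13 mm ahead of the point. The pull spans z = 38 to 66 mm. Axes: x into the cabinet, y to the cabinet's left, z up.
- cabinet: grey parts cabinet fixed on the table, 170 deep (x) x 290 wide (y) x 85 mm high; origin under its centre, its blue drawer front faces -x. The drawer is open on top, 141 x 258 mm inside, floor 14 mm and side walls 40 mm above the table, front panel's top edge 81 mm above it.
- cap: blue bearing cap, the upper half of the split housing, 96 (x) x 40 (y) x 42 mm (z), about 0.25 kg. Origin: centre of its underside. Same either way round. The ears at its ends are 14 mm high, each with a vertical 10.5 mm through hole at x = +36 and -36 mm, y = 0. Lies flat in the drawer, x front to back, in its left or right half; a dark tape roll is in the other. Hidden while shut.
- cap_top (a point): centre of the cap's flat top, 42 mm above its underside: middle block 50 mm long (x) and 40 mm wide (y) with straight sides to grip across y, 26 mm high. A bright plate with a brass plug marks it.
- base: blue lower half of the housing, fixed on the table on a 150 x 66 x 10 mm aluminium plate. Origin: centre of the plate's underside; x along its length, z up. Two upright 8 mm steel dowels stand on the split face at x = +36 and -36 mm, y = 0, 13 mm high, the upper 3 mm tapered.
- base_split (a point): centre of the lower half's split face (96 x 44 mm), 40 mm above the table, axes as base. A cap that is fully home has its origin here, with parallel x axes, either way round.
- bearing (a joint): how far the sprung steel bearing (32 mm diameter, lying along y in the middle of the lower half) is pressed down (m): 0 free, 0.004 when the cap is home. Its spring pushes up with 7 N free and 13 N then: a cap just laid on the dowels stands 4 mm proud and springs back up if let go. About 11 N of push besides the cap's weight closes it, metal to metal.
- marker: bystander: red and white marker pen lying on the table, 135 x 17 mm; origin under its centre. Leave alone.
- loupe: bystander: black loupe, 39 mm diameter, 36 mm high; origin under its centre. Leave alone.
- weight: bystander: brass-coloured weight, 26 mm diameter, 30 mm high; origin under its centre. Leave alone.
- mouse: bystander: dark computer mouse, 122 x 62 x 44 mm; origin under its centre. Leave alone.
- tin: bystander: white round tin, 62 mm diameter, 25 mm high; origin under its centre. Leave alone.
Mind the look-alikes: they are no part of the job. Leave any pink or turquoise look-alike of the base alone.

How it is judged:
By the outcome, as a careful person would: the job done as asked, in the order asked, and still so for the second after the job is handed in, while the arm keeps its last pose, push and grip.
It also fails if it takes over 58 s, if anything falls off the work surface, if the arm or the gripper's body presses on something with over 40 N, if the wrist force passes 120 N, or if a joint passes its speed limit or range.

## Working session

There is one attempt and no reset: what is moved stays moved. The work goes in short steps, Python scripts to look and compute and a tool call to move; the robot and the scene stay as the last step left them, time stands still between calls to the robot, and variables do not carry over. Pictures are saved under pics/ and viewed, at most 11 in all, crops included, and the job is handed in when it is done.

Besides the shell and the picture viewer there is one more tool, called after ">>>" as a command line: name --pt "numbers of a row" for each row, then --argument value for the rest. jog_arm: Moves the arm, as the interface text tells. Its arguments: {"type":"object","properties":{"targets":{"type":"array"},"newtons":{"type":"number"}},"required":["targets"]}

```bash
ls; mkdir -p pics
python3 - <<'E'
from station import env
import cv2
print(env.observe())
for n in("top","side"):
    im=env.camera(n); cv2.imwrite(f"pics/{n}0.png",im[:,:,::-1]); print(n,env.calibration(n))
E
```

```text
pics
{'time': 0.0, 'joints': array([-1.28405677e+00,  1.50955323e-01,  1.43797815e+00,  1.14287516e-05,
        1.55379608e+00, -1.33950833e-01]), 'qd': array([-1.92451994e-03,  3.32494678e-04,  9.98407866e-05, -4.17628848e-04,
        1.74837114e-03,  3.22410818e-05]), 'joint_torque': array([-1.68794286e-03, -7.13052607e+01, -5.70868242e+01, -3.12901821e-04,
        8.97389604e-03, -1.71490888e-05]), 'tool_pos': array([ 234.77093952, -524.63918894,  230.71925643]), 'eef_rot': array([-3.07123910e+00, -6.55719504e-01,  1.18355796e-04]), 'contact_force': array([ 0.15564533, -0.41053915,  0.46712807]), 'torque': array([ 0.02521273, -0.00356605,  0.00079391]), 'finger_force': 0.0, 'opening': 1.0020697423052838}
top {'intrinsics': array([[430.50847775,   0.        , 251.25898504],
       [  0.        , 430.50847775, 194.16371692],
       [  0.        ,   0.        ,   1.        ]]), 'xyz': array([ 343.82686383,  -26.43771649, 1371.96006959]), 'attitude': array([-2.12873741,  2.16013763, -0.16207813])}
side {'intrinsics': array([[374.42621899,   0.        , 258.44806411],
       [  0.        , 374.42621899, 186.37416153],
       [  0.        ,   0.        ,   1.        ]]), 'xyz': array([ 214.22403532, 1135.73696481,  556.40050151]), 'attitude': array([-0.32832339,  2.47337008, -1.63665809])}
```

View pics/top0.png

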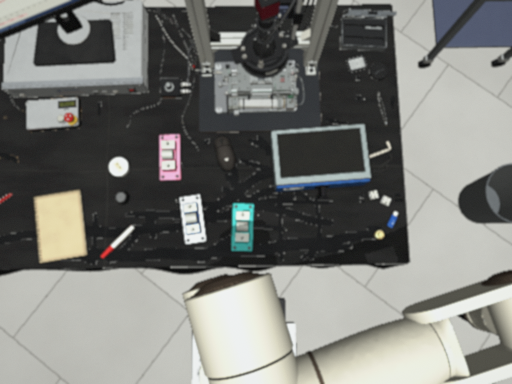

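View pics/side0.png

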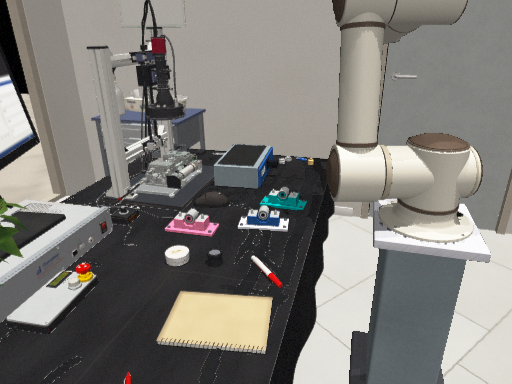

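The top view shows the cabinet at about (322,157) with its blue front facing down the image (-x). The blue base on its light plate is at (192,219), between the pink (170,157) and turquoise (242,227) look-alikes. In the side view the base is at (264,217) and the cabinet at (244,165). Next I'll look at enlarged crops.

```bash
cat > h.py <<'E'
import numpy as np, cv2
from scipy.spatial.transform import Rotation as R
from station import env
def ray(n,uv):
    c=env.calibration(n); d=np.linalg.inv(c["intrinsics"])@[uv[0],uv[1],1]
    return np.array(c["xyz"]),R.from_rotvec(c["attitude"]).as_matrix()@d
def onz(n,uv,z):
    o,d=ray(n,uv); return o+d*(z-o[2])/d[2]
def proj(n,p):
    c=env.calibration(n); q=R.from_rotvec(c["attitude"]).as_matrix().T@(np.array(p)-c["xyz"]); q=c["intrinsics"]@q; return q[:2]/q[2]
def two(a,b):
    (o1,d1),(o2,d2)=ray("top",a),ray("side",b); d1/=np.linalg.norm(d1);d2/=np.linalg.norm(d2)
    s=np.linalg.lstsq(np.c_[d1,-d2],o2-o1,rcond=None)[0]; p,q=o1+s[0]*d1,o2+s[1]*d2
    return (p+q)/2,np.linalg.norm(p-q)
E
python3 - <<'E'
from h import *
t=cv2.imread("pics/top0.png"); s=cv2.imread("pics/side0.png")
def crop(im,x,y,w,h,k): return cv2.resize(im[y:y+h,x:x+w],None,fx=k,fy=k,interpolation=cv2.INTER_CUBIC)
a=crop(t,262,115,130,85,6);b=crop(t,165,185,65,70,6)[:, :390]
cv2.imwrite("pics/c1.png",crop(t,165,115,130+85,150,3.7) )
c=np.vstack([crop(s,200,130,130,110,5)]);cv2.imwrite("pics/c2.png",c)
# masks
def mask(im,box,f):
    x,y,w,h=box; hsv=cv2.cvtColor(im[y:y+h,x:x+w],cv2.COLOR_BGR2HSV); m=f(hsv).astype(np.uint8)
    k,l,st,ce=cv2.connectedComponentsWithStats(m); i=1+np.argmax(st[1:,4])
    pts=np.argwhere(l==i)[:,::-1].astype(np.float32)+[x,y]
    return pts.astype(np.float32)
plate=mask(t,(172,186,42,66),lambda h:(h[...,2]>90))
r=cv2.minAreaRect(plate); print("plate",r)
P=np.array([onz("top",q,10) for q in cv2.boxPoints(r)]);print(P.round(1),np.linalg.norm(np.diff(P,axis=0),axis=1), P.mean(0))
bl=mask(t,(262,115,130,85),lambda h:(h[...,0]>95)&(h[...,0]<125)&(h[...,1]>130)&(h[...,2]>60))
r=cv2.minAreaRect(bl);print("front",r); P=np.array([onz("top",q,81) for q in cv2.boxPoints(r)]);print(P.round(1))
gr=mask(t,(262,115,115,85),lambda h:(h[...,2]>100))
for nm,z in(("gr",85),):
    r=cv2.minAreaRect(gr);print(nm,r);P=np.array([onz("top",q,z) for q in cv2.boxPoints(r)]);print(P.round(1),np.linalg.norm(np.diff(P,axis=0),axis=1),P.mean(0))
E
```

```text
plate ((192.1659698486328, 218.74453735351562), (49.49530792236328, 23.12864875793457), 82.40535736083984)
[[547.1 206.1  10. ]
 [555.9 132.8  10. ]
 [399.4 111.8  10. ]
 [390.9 183.8  10. ]] [ 73.78749357 157.93360553  72.54715663] [473.32469637 158.62050007  10.        ]
front ((322.54669189453125, 184.597900390625), (4.891345500946045, 93.49635314941406), 85.53284454345703)
[[ 562.7 -104.7   81. ]
 [ 581.1 -389.4   81. ]
 [ 566.  -389.8   81. ]
 [ 547.7 -105.5   81. ]]
gr ((324.3793640136719, 156.43235778808594), (60.590240478515625, 103.61698150634766), 85.60128784179688)
[[ 736.6  -91.9   85. ]
 [ 757.4 -412.9   85. ]
 [ 567.1 -416.1   85. ]
 [ 547.3 -102.    85. ]] [321.60057378 190.33076798 314.77641598] [ 652.11261839 -255.72757981   85.        ]
```

View pics/c1.png

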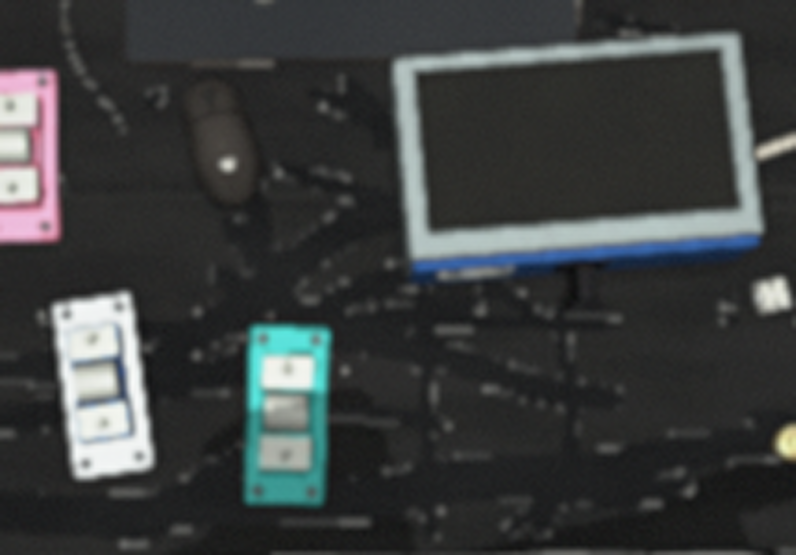

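View pics/c2.png

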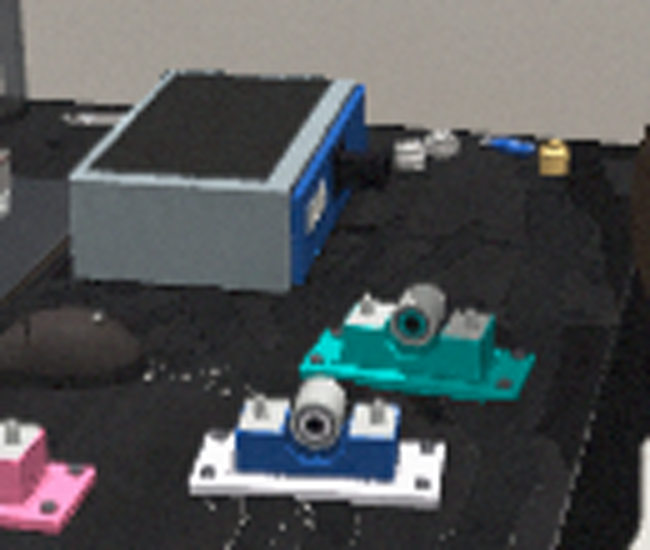

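Crop 1 shows the cabinet's top corners at about (393,60), (738,33), (763,235) and (410,260). The pull's stem is near (572,285), and the base's dowels are near (93,340) and (103,421). Crop 2 confirms the base is the blue one with its dowels up. Next I'll refine the cabinet, pull and base poses.

Run:
```python
from h import *
t=cv2.imread("pics/top0.png"); s=cv2.imread("pics/side0.png")
C=lambda x,y:(165+(x+.5)/3.7-.5,115+(y+.5)/3.7-.5)
P=np.array([onz("top",C(*q),85) for q in((393,60),(738,33),(763,235),(410,260))])
print(P.round(1),[np.linalg.norm(P[i]-P[i-1]).round(1) for i in range(4)],P.mean(0).round(1))
d=P[0]-P[1]+P[3]-P[2]; print("cab yaw (y axis)",np.degrees(np.arctan2(-d[0],d[1])))
for q in((572,268),(572,300)): print("pull",onz("top",C(*q),66).round(1))
# side corners of the front edge at top of cabinet
S=lambda x,y:(200+(x+.5)/5-.5,130+(y+.5)/5-.5)
print("tl front", onz("side",S(292,190),85).round(1), "rear", onz("side",S(72,178),85).round(1),"far front",onz("side",S(360,84),85).round(1))
print("tri corner",two(C(410,260),S(292,190)),two(C(393,60),S(72,178)))
print("tri dowels",two(C(93,338),S(262,400)),two(C(103,421),S(377,406)))
for th in(110,140,170):
    g=cv2.cvtColor(t,cv2.COLOR_BGR2GRAY)[186:252,172:216]
    k,l,st,ce=cv2.connectedComponentsWithStats((g>th).astype(np.uint8)); pts=np.argwhere(l==1+np.argmax(st[1:,4]))[:,::-1].astype(np.float32)+np.float32([172,186])
    r=cv2.minAreaRect(pts); B=np.array([onz("top",q,10) for q in cv2.boxPoints(r)])
    L=np.linalg.norm(np.diff(B,axis=0),axis=1); e=B[1]-B[2] 
    print(th,r,L.round(1),B.mean(0).round(1),np.degrees(np.arctan2(e[1],e[0])))
```

```text
[[ 734.5  -93.3   85. ]
 [ 753.7 -382.8   85. ]
 [ 581.4 -394.1   85. ]
 [ 564.8 -103.6   85. ]] [np.float64(170.0), np.float64(290.2), np.float64(172.7), np.float64(291.0)] [ 658.6 -243.5   85. ]
cab yaw (y axis) 3.530392698162205
pull [ 559.3 -239.2   66. ]
pull [ 532.5 -238.2   66. ]
tl front [ 565.6 -106.3   85. ] rear [732.5 -91.9  85. ] far front [ 580.1 -377.1   85. ]
tri corner (array([ 564.6887751 , -103.50812864,   86.06425753]), np.float64(0.1632372558378461)) (array([733.9416873 , -93.51160183,  84.49073341]), np.float64(1.423301162000114))
tri dowels (array([509.47305009, 161.06049031,  49.20885624]), np.float64(1.6836986507101603)) (array([439.96662771, 152.22765269,  49.5288256 ]), np.float64(1.704685752285423))
110 ((192.3661346435547, 219.0182647705078), (48.5957145690918, 22.60894203186035), 82.23483276367188) [ 72.1 155.   70.9] [472.4 158.   10. ] 7.825796484677839
140 ((192.27073669433594, 218.72315979003906), (47.829280853271484, 21.78711700439453), 82.64761352539062) [ 69.5 152.6  68.4] [473.3 158.3  10. ] 7.425266044086142
170 ((192.20445251464844, 218.7342071533203), (47.553707122802734, 21.254737854003906), 82.56858825683594) [ 67.8 151.7  66.7] [473.3 158.5  10. ] 7.510222456853363
```

Run:
```python
from h import *
t=cv2.imread("pics/top0.png"); s=cv2.imread("pics/side0.png")
f=lambda im,x,y,w,h,k:cv2.resize(np.clip((im[y:y+h,x:x+w].astype(float)-0)*3.0,0,255).astype(np.uint8),None,fx=k,fy=k,interpolation=cv2.INTER_CUBIC)
a=f(t,295,175,50,30,16);b=f(s,255,140,50,30,10)
b=cv2.copyMakeBorder(b[:120*2],0,0,0,300,cv2.BORDER_CONSTANT)[:120]
a=a[:480]
b=f(s,255,150,50,20,16)[:120*2]
cv2.imwrite("pics/c3.png",np.vstack([a[:400],b[:200]]))
```

```text
(no output)
```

View pics/c3.png

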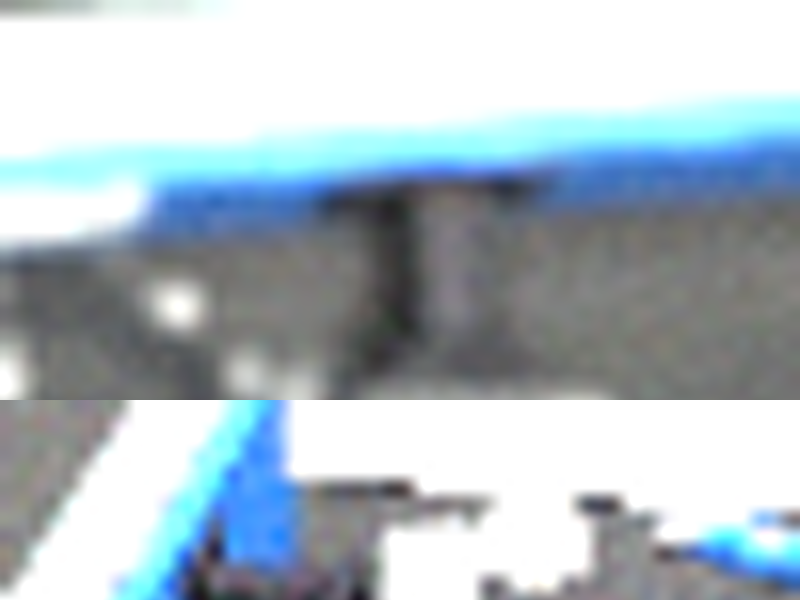

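The enhanced crop shows the stem's lit top centred at x≈450 (column 322.6). The panel's top front edge is at y≈168 (row ~185) and the flange's outer edge at y≈375 (row ~198).

Run:
```python
from h import *
C=lambda x,y:(295+(x+.5)/16-.5,175+(y+.5)/16-.5)
print("panel",onz("top",C(450,168),81)); print("stem",onz("top",C(450,270),66)); print("flange",onz("top",C(455,375),66),onz("top",C(455,345),66))
a=np.radians(3.5);X=np.array([np.cos(a),np.sin(a),0])
c=np.array([658.6,-243.5,0])
for d in(85,95,115): print(d,c-X*d, proj("top",(c-X*d)+[0,0,66]))
s=env.observe(); M=R.from_rotvec(s["eef_rot"]).as_matrix(); print(M.round(3))
```

```text
panel [ 562.99189742 -247.43936714   81.        ]
stem [ 545.68713928 -249.22568739   66.        ]
flange [ 525.33029095 -249.38219113   66.        ] [ 531.13301009 -249.61127455   66.        ]
85 [ 573.75854213 -248.68912586    0.        ] [322.12359997 182.40744349]
95 [ 563.77719415 -249.29961126    0.        ] [322.44893041 185.59868633]
115 [ 543.81449818 -250.52058205    0.        ] [323.10178218 192.00266303]
[[ 0.913  0.408 -0.   ]
 [ 0.408 -0.913  0.001]
 [ 0.    -0.001 -1.   ]]
```

```bash
cat >> h.py <<'E'
def rel(x,y,z,psi,turns=0):
    s=env.observe(); M=R.from_rotvec(s["eef_rot"]).as_matrix(); p0=np.arctan2(M[1,0],M[0,0])
    d=M.T@(np.array([x,y,z])-s["tool_pos"])/1000
    yaw=p0-np.radians(psi); yaw=(yaw+np.pi)%(2*np.pi)-np.pi
    print("t",round(s["time"],2),"pos",s["tool_pos"].round(1),"psi",np.degrees(p0).round(2),"open",round(s["opening"],3),"F",s["contact_force"].round(1),"ff",round(s["finger_force"],1),"q6",s["joints"][5].round(2)," rel",d.round(4),"yaw",yaw.round(4))
E
python3 -c "
from h import *
rel(546,-250,150,3.5)"
```

```text
t 0.1 pos [ 234.8 -524.7  230.8] psi 24.11 open 1.002 F [ 0.4  0.2 -1.2] ff 0.0 q6 -0.13  rel [ 0.3962 -0.1235  0.0809] yaw 0.3596
```

>>> jog_arm --pt "0.396 -0.1235 0.081 0.36 0.05" --pt "0.396 -0.1235 0.081 0.36 0.05" --pt "0.396 -0.1235 0.081 0.36 0.05" --pt "0.396 -0.1235 0.081 0.36 0.05" --pt "0.396 -0.1235 0.081 0.36 0.05" --pt "0.396 -0.1235 0.081 0.36 0.05" --pt "0.396 -0.1235 0.081 0.36 0.05" --pt "0.396 -0.1235 0.081 0.36 0.05" --pt "0.396 -0.1235 0.081 0.36 0.05" --pt "0.396 -0.1235 0.081 0.36 0.05" --pt "0.396 -0.1235 0.081 0.36 0.05" --pt "0.396 -0.1235 0.081 0.36 0.05"

```text
time: 1.3
tool_pos: [545.3, -251.0, 150.4]
eef_rot: [3.14, 0.094, -0.0]
contact_force: [-0.1, -0.1, -0.3]
opening: 0.586
finger_force: 0.0
```

```bash
python3 -c "
from h import *
rel(546,-250,38,3.5)"
```

```text
t 1.3 pos [ 545.3 -251.   150.4] psi 3.45 open 0.586 F [-0.1 -0.1 -0.3] ff 0.0 q6 0.95  rel [ 0.0008 -0.0009  0.1124] yaw -0.0009
```

>>> jog_arm --pt "0.001 -0.001 0.04 0 0.05" --pt "0.001 -0.001 0.08 0 0.05" --pt "0.001 -0.001 0.1 0 0.05" --pt "0.001 -0.001 0.113 0 0.05" --pt "0.001 -0.001 0.113 0 0.05" --pt "0.001 -0.001 0.113 0 0.0" --pt "0.001 -0.001 0.113 0 0.0" --pt "0.001 -0.001 0.113 0 0.0" --pt "0.001 -0.001 0.113 0 0.0" --pt "0.001 -0.001 0.113 0 0.0" --newtons 40

```text
time: 2.3
tool_pos: [547.5, -250.9, 39.1]
eef_rot: [3.137, 0.095, 0.003]
contact_force: [-1.1, -10.7, 4.3]
opening: 0.177
finger_force: 45.2
```

>>> jog_arm --pt "-0.01 -0.0005 0 0 0.0" --pt "-0.025 -0.0005 0 0 0.0" --pt "-0.04 -0.0005 0 0 0.0" --pt "-0.055 -0.0005 0 0 0.0" --pt "-0.07 -0.0005 0 0 0.0" --pt "-0.085 -0.0005 0 0 0.0" --pt "-0.1 -0.0005 0 0 0.0" --pt "-0.11 -0.0005 0 0 0.0" --pt "-0.118 -0.0005 0 0 0.0" --pt "-0.123 -0.0005 0 0 0.0" --pt "-0.125 -0.0005 0 0 0.0" --pt "-0.126 -0.0005 0 0 0.0"

```text
time: 3.5
tool_pos: [422.7, -259.0, 39.1]
eef_rot: [3.135, 0.095, 0.008]
contact_force: [17.8, -18.3, -11.8]
opening: 0.181
finger_force: 43.1
```

```bash
python3 -c "
from h import *
rel(420,-258,38,3.5)"
```

```text
t 3.5 pos [ 422.7 -259.    39.1] psi 3.46 open 0.181 F [ 17.8 -18.3 -11.8] ff 43.1 q6 0.81  rel [-0.0026 -0.0011  0.0011] yaw -0.0007
```

>>> jog_arm --pt "-0.0015 0 0 0 0.0" --pt "-0.0015 0 0 0 0.0" --pt "0 0 0 0 0.05" --pt "0 0 0 0 0.05" --pt "0 0 0 0 0.05" --pt "0 0 0 0 0.05" --pt "0 0 -0.04 0 0.05" --pt "0 0 -0.08 0 0.05" --pt "0 0 -0.12 0 0.05" --pt "0.0 0 -0.16 0 0.05" --pt "-0.05 0 -0.2 0 0.085" --pt "-0.1 0 -0.2 0 0.085"

```text
time: 4.7
tool_pos: [332.9, -262.1, 238.8]
eef_rot: [3.137, 0.099, 0.004]
contact_force: [-0.6, -1.4, 0.3]
opening: 0.9
finger_force: 0.0
```

Run:
```python
from h import *
rel(420,-258,38,3.5)
t=env.camera("top");s=env.camera("side")
cv2.imwrite("pics/t1.png",t[:,:,::-1]);cv2.imwrite("pics/s1.png",s[:,:,::-1])
f=lambda im,x,y,w,h,k:cv2.resize(im[y:y+h,x:x+w,::-1],None,fx=k,fy=k,interpolation=cv2.INTER_CUBIC)
cv2.imwrite("pics/c4.png",f(t,262,160,120,90,6.6))
```

```text
t 4.7 pos [ 332.9 -262.1  238.8] psi 3.62 open 0.9 F [-0.6 -1.4  0.3] ff 0.0 q6 0.66  rel [0.0867 0.0008 0.201 ] yaw 0.0021
```

View pics/c4.png

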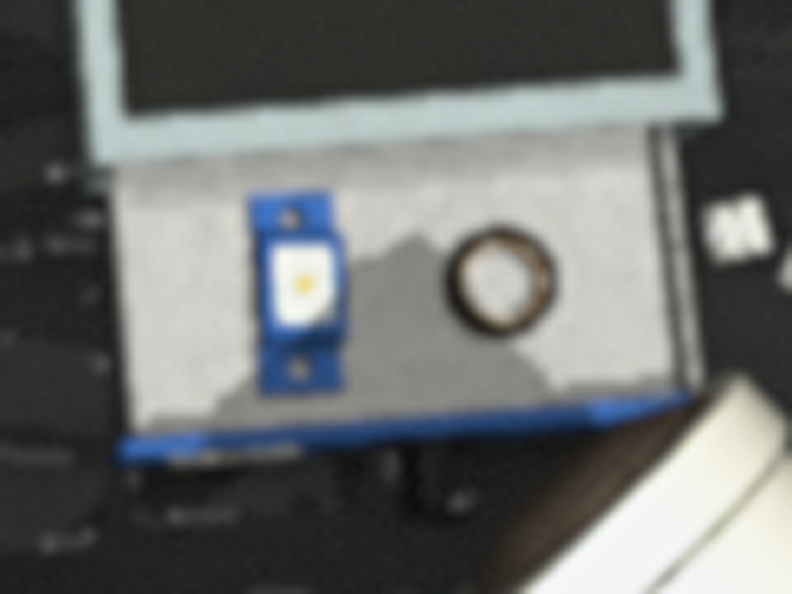

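The drawer is out and the cap lies in its left half. In the crop its brass plug is at (304,284), the ear holes at (293,217) and (299,369), and the ear outline corners at (247,196), (330,192), (341,389) and (259,395). The tape roll is at (503,280).

Run:
```python
from h import *
t=cv2.imread("pics/t1.png")
C=lambda x,y:(262+(x+.5)/6.6-.5,160+(y+.5)/6.6-.5)
h1,h2=onz("top",C(293,217),28),onz("top",C(299,369),28); d=h1-h2
print("holes",h1,h2,np.linalg.norm(d),(h1+h2)/2,np.degrees(np.arctan2(d[1],d[0])))
E4=np.array([onz("top",C(*q),28) for q in((247,196),(330,192),(341,389),(259,395))]); print(E4.round(1),E4.mean(0))
e=E4[0]+E4[1]-E4[2]-E4[3];print(np.degrees(np.arctan2(e[1],e[0])))
print("plug",onz("top",C(304,284),56))
hsv=cv2.cvtColor(t,cv2.COLOR_BGR2HSV)[190:215,300:316]; 
m=((hsv[...,1]<60)&(hsv[...,2]>170)).astype(np.uint8);k,l,st,ce=cv2.connectedComponentsWithStats(m);i=1+np.argmax(st[1:,4]);pts=np.argwhere(l==i)[:,::-1].astype(np.float32)+np.float32([300,190]);print(cv2.minAreaRect(pts),onz("top",cv2.minAreaRect(pts)[0],56))
x=onz("top",C(408,440),81);print("panel top",x)
for q in ((120,445),(695,385)): print(onz("top",C(*q),81))
rel(467,-195,200,3.5)
```

```text
holes [ 548.98026201 -202.86527321   28.        ] [ 475.93885231 -203.26143494   28.        ] 73.04248403855269 [ 512.45955716 -203.06335407   28.        ] 0.31075758929730135
[[ 559.5 -181.2   28. ]
 [ 560.8 -221.    28. ]
 [ 466.1 -222.9   28. ]
 [ 463.8 -183.9   28. ]] [ 512.57402631 -202.22669162   28.        ]
1.3735492589312082
plug [ 512.98244884 -203.26311347   56.        ]
((307.5, 202.5), (11.0, 9.0), 90.0) [ 513.31809013 -202.85407234   56.        ]
panel top [ 437.63253135 -244.71745752   81.        ]
[ 437.27786595 -113.80505792   81.        ]
[ 460.77188424 -376.50053331   81.        ]
t 4.8 pos [ 329.5 -262.2  237.6] psi 3.36 open 0.989 F [ 1.2 -1.1 -0.1] ff 0.0 q6 0.66  rel [ 0.1411 -0.0591  0.0376] yaw -0.0024
```

```bash
python3 -c "
from h import *
rel(513,-203,130,1.0)"
```

```text
t 4.8 pos [ 329.5 -262.2  237.6] psi 3.36 open 0.989 F [ 1.2 -1.1 -0.1] ff 0.0 q6 0.66  rel [ 0.1865 -0.0486  0.1077] yaw 0.0412
```

>>> jog_arm --pt "0.045 -0.012 0 0.041 0.068" --pt "0.09 -0.024 0.02 0.041 0.068" --pt "0.135 -0.036 0.05 0.041 0.068" --pt "0.17 -0.045 0.08 0.041 0.068" --pt "0.1865 -0.0486 0.105 0.041 0.068" --pt "0.1865 -0.0486 0.1077 0.041 0.068" --pt "0.1865 -0.0486 0.1077 0.041 0.068" --pt "0.1865 -0.0486 0.1077 0.041 0.068"

```text
time: 5.6
tool_pos: [515.7, -202.4, 129.0]
eef_rot: [3.141, 0.03, 0.001]
contact_force: [0.3, -0.7, -0.0]
opening: 0.796
finger_force: 0.0
```

```bash
python3 -c "
from h import *
rel(513,-203,25,1.0)"
```

```text
t 5.6 pos [ 515.7 -202.4  129. ] psi 1.11 open 0.796 F [ 0.3 -0.7 -0. ] ff 0.0 q6 1.04  rel [-0.0028  0.0005  0.104 ] yaw 0.002
```

>>> jog_arm --pt "-0.002 0 0.04 0 0.068" --pt "-0.002 0 0.075 0 0.068" --pt "-0.002 0 0.095 0 0.068" --pt "-0.002 0 0.104 0 0.068" --pt "-0.002 0 0.104 0 0.068" --pt "-0.002 0 0.104 0 0.0" --pt "-0.002 0 0.104 0 0.0" --pt "-0.002 0 0.104 0 0.0" --pt "-0.002 0 0.104 0 0.0" --pt "-0.002 0 0.104 0 0.0" --newtons 60

```text
time: 6.6
tool_pos: [514.7, -202.5, 25.8]
eef_rot: [3.14, 0.031, 0.004]
contact_force: [-1.5, 0.7, 9.3]
opening: 0.459
finger_force: 60.5
```

```bash
python3 -c "
from h import *
rel(513,-203,160,1.0)"
```

```text
t 6.6 pos [ 514.7 -202.5   25.8] psi 1.14 open 0.459 F [-1.5  0.7  9.3] ff 60.5 q6 1.04  rel [-0.0014  0.0007 -0.1342] yaw 0.0024
```

>>> jog_arm --pt "0 0 -0.01 0 0.0" --pt "0 0 -0.03 0 0.0" --pt "0 0 -0.06 0 0.0" --pt "0 0 -0.1 0 0.0" --pt "0 0 -0.13 0 0.0" --pt "0 0 -0.13 0 0.0" --newtons 80

```text
time: 7.2
tool_pos: [515.3, -202.8, 159.4]
eef_rot: [3.138, 0.031, 0.01]
contact_force: [0.4, -0.2, -2.4]
opening: 0.456
finger_force: 81.2
```

```bash
python3 -c "
from h import *
rel(474,157.5,130,7.4)"
```

```text
t 7.2 pos [ 515.3 -202.8  159.4] psi 1.14 open 0.456 F [ 0.4 -0.2 -2.4] ff 81.2 q6 1.04  rel [-0.0343 -0.3611  0.0279] yaw -0.1092
```

>>> jog_arm --pt "-0.004 -0.04 0 -0.1 0.0" --pt "-0.008 -0.085 0 -0.109 0.0" --pt "-0.012 -0.13 0 -0.109 0.0" --pt "-0.017 -0.175 0 -0.109 0.0" --pt "-0.021 -0.22 0 -0.109 0.0" --pt "-0.026 -0.265 0.0 -0.109 0.0" --pt "-0.03 -0.31 0.01 -0.109 0.0" --pt "-0.034 -0.345 0.02 -0.109 0.0" --pt "-0.034 -0.361 0.028 -0.109 0.0" --pt "-0.034 -0.361 0.028 -0.109 0.0" --pt "-0.034 -0.361 0.028 -0.109 0.0" --pt "-0.034 -0.361 0.028 -0.109 0.0"

```text
time: 8.4
tool_pos: [472.9, 157.5, 126.4]
eef_rot: [3.135, 0.201, 0.001]
contact_force: [0.3, -0.3, -2.0]
opening: 0.46
finger_force: 81.4
```

Run:
```python
from h import *
rel(474,157.5,80,7.4)
t=env.camera("top");s=env.camera("side")
cv2.imwrite("pics/t2.png",t[:,:,::-1]);cv2.imwrite("pics/s2.png",s[:,:,::-1])
f=lambda im,x,y,w,h,k:cv2.resize(im[y:y+h,x:x+w,::-1],None,fx=k,fy=k,interpolation=cv2.INTER_CUBIC)
cv2.imwrite("pics/c5.png",np.vstack([f(s,225,160,80,42,10)[:,:800], f(t,155,190,80,40,4)[:160].repeat(1,0) if 0 else f(s,225,202,80,18,10)]))
```

```text
t 8.4 pos [472.9 157.5 126.4] psi 7.34 open 0.46 F [ 0.3 -0.3 -2. ] ff 81.4 q6 1.61  rel [0.0011 0.0001 0.0464] yaw -0.0011
```

View pics/c5.png

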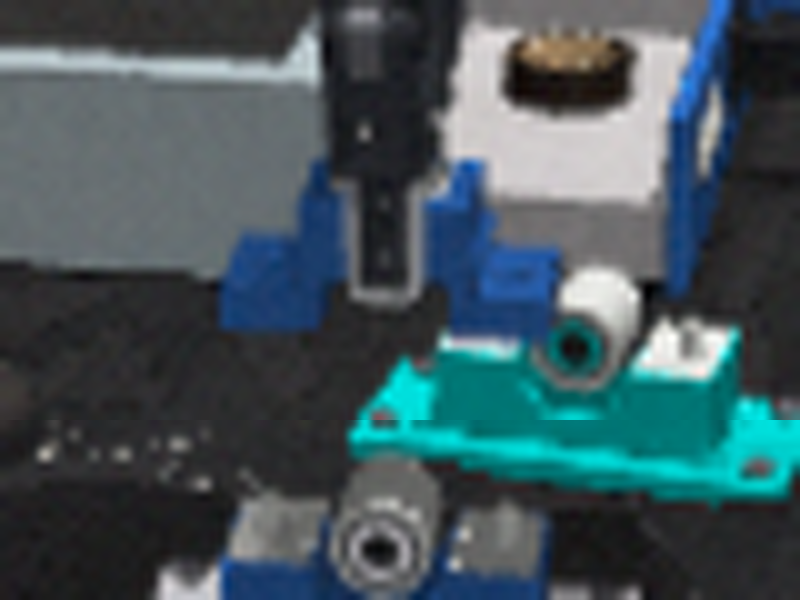

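The side crop shows the cap held level above the base. Its front bottom corners are at about (222,328) and (548,338), and the base's split-face front corners are near (222,562) and (547,565). I'll compare the top views for the sideways offset.

Run:
```python
from h import *
a=cv2.imread("pics/t0.png") if 0 else cv2.imread("pics/top0.png"); b=cv2.imread("pics/t2.png")
f=lambda im:cv2.resize(im[190:250,170:215],None,fx=8.8,fy=8.8,interpolation=cv2.INTER_CUBIC)
cv2.imwrite("pics/c6.png",np.hstack([f(a),f(b)]))
S=lambda x,y:(225+(x+.5)/10-.5,160+(y+.5)/10-.5)
for nm,q,z in(("capL",(222,328),114.6),("capR",(548,338),114.6),("baseL",(222,562),40),("baseR",(547,565),40)): print(nm,onz("side",S(*q),z).round(1))
a=np.radians(7.4);M=np.array([[np.cos(a),-np.sin(a)],[np.sin(a),np.cos(a)]])
for nm,c,w,z in(("cap",(472.9,157.5),20,114.6),("base",(473.5,158),22,40)):
  for x in(48,-48):
    p=np.r_[M@[x,w]+c,z];print(nm,x,p.round(1),(10*(proj("side",p)-[225,160])).round(1))
for x in(36,-36): 
    p=np.r_[M@[x,0]+[473.5,158],53];print("dowel top",(8.8*(proj("top",p)-[170,190]+.5)).round(1),(10*(proj("side",p)-[225,160]+.5)).round(1))
```

```text
capL [518.9 182.3 114.6]
capR [425.2 165.9 114.6]
baseL [519.3 186.7  40. ]
baseR [424.9 164.4  40. ]
cap 48 [517.9 183.5 114.6] [219.5 325.5]
cap -48 [422.7 171.2 114.6] [547.9 341.5]
base 48 [518.3 186.   40. ] [221.5 556.9]
base -48 [423.1 173.6  40. ] [541.9 575.2]
dowel top [171.8 142.3] [276.9 492.5]
dowel top [197.1 345.7] [514.1 505.4]
```

View pics/c6.png

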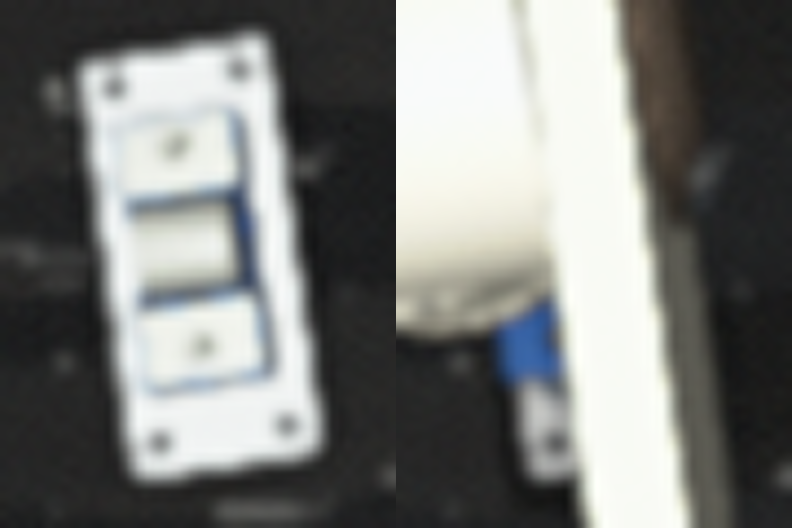

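The left crop shows the plate's screw holes at (115,88), (238,69), (160,442) and (287,425). The split-face corners are at (118,117), (238,106), (268,372) and (145,390), and the dowels near (178,146) and (203,346). The right crop shows only the cap's front ear, past the arm.

Run:
```python
from h import *
C=lambda x,y:(170+(x+.5)/8.8-.5,190+(y+.5)/8.8-.5)
def g(nm,Q,z):
    P=np.array([onz("top",C(*q),z) for q in Q]); e=P[0]+P[1]-P[2]-P[3] if len(P)==4 else P[0]-P[1]
    print(nm,P.mean(0).round(1),"len",(np.linalg.norm(e)/(2 if len(P)==4 else 1)).round(1),np.degrees(np.arctan2(e[1],e[0])).round(2))
g("holes",((115,88),(238,69),(287,425),(160,442)),10)
g("split",((118,117),(238,106),(268,372),(145,390)),40)
g("dowels",((178,146),(203,346)),50)
g("plate",((78,65),(265,32),(322,447),(137,480)),10)
# front ear of held cap, top at z=126.4-11.8+14
z=128.6
for q in((498,352),(503,376)): print("cap ear left corner?",onz("top",C(q[0]-396,q[1]),z-14).round(1))
a=np.radians(7.34);c=np.array([472.9,157.5]);M=np.array([[np.cos(a),-np.sin(a)],[np.sin(a),np.cos(a)]])
for zz in(114.6,128.6): print((8.8*(proj("top",np.r_[M@[-48,20]+c,zz])-[170,190]+.5)+[396,0]).round(1))
```

```text
holes [473.4 158.2  10. ] len 129.8 7.83
split [473.9 156.9  40. ] len 96.1 6.35
dowels [472.9 156.1  50. ] len 71.0 7.43
plate [473.6 158.1  10. ] len 151.9 8.23
cap ear left corner? [431.6 176.3 114.6]
cap ear left corner? [423.6 174.6 114.6]
[513.6 379.1]
[506.9 376.5]
```

```bash
python3 -c "
from h import *
rel(473,156.7,70,7.5)"
```

```text
t 8.5 pos [473.  157.4 126.4] psi 7.31 open 0.456 F [-0.6 -0.1 -1.9] ff 81.4 q6 1.61  rel [-0.0001  0.0007  0.0564] yaw -0.0034
```

>>> jog_arm --pt "0 0.0007 0.02 -0.003 0.0" --pt "0 0.0007 0.04 -0.003 0.0" --pt "0 0.0007 0.052 -0.003 0.0" --pt "0 0.0007 0.056 -0.003 0.0" --pt "0 0.0007 0.056 -0.003 0.0"

```text
time: 9.0
tool_pos: [472.9, 157.3, 70.0]
eef_rot: [-3.135, -0.206, 0.001]
contact_force: [-0.4, 0.7, -2.4]
opening: 0.456
finger_force: 81.5
```

Run:
```python
from h import *
rel(473,156.7,50,7.5)
t=env.camera("top");s=env.camera("side")
f=lambda im,x,y,w,h,k:cv2.resize(im[y:y+h,x:x+w,::-1],None,fx=k,fy=k,interpolation=cv2.INTER_CUBIC)
cv2.imwrite("pics/s3.png",s[:,:,::-1]);cv2.imwrite("pics/c7.png",f(s,240,180,54,52,11))
```

```text
t 9.0 pos [472.9 157.3  70. ] psi 7.53 open 0.456 F [-0.4  0.7 -2.4] ff 81.5 q6 1.61  rel [0.0001 0.0006 0.02  ] yaw 0.0005
```

View pics/c7.png

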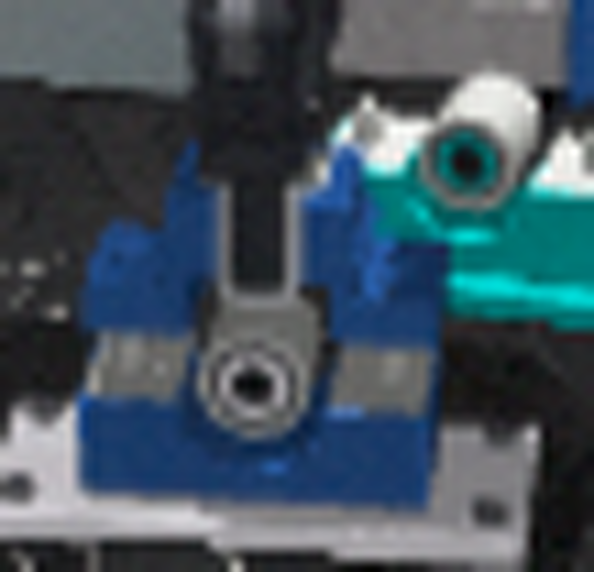

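The crop shows the cap's front lower edge running from about (82,328) to (445,345). The base's front split edge runs from about (80,398) to (437,415).

Run:
```python
from h import *
a=np.radians(7.5);M=np.array([[np.cos(a),-np.sin(a)],[np.sin(a),np.cos(a)]])
for nm,c,w,z in(("cap",(472.9,157.3),20,58.2),("base",(472.9,157.3),22,40)):
  for x in(48,-48):
    p=np.r_[M@[x,w]+c,z];print(nm,x,(11*(proj("side",p)-[240,180]+.5)).round(1))
im=cv2.imread("pics/s3.png").astype(int)
# blue-edge subpixel columns along rows
hs=cv2.cvtColor(im.astype(np.uint8),cv2.COLOR_BGR2HSV)
for v in(206,207,208,218,219,220,221):
    r=im[v]; sat=r[:,0]-r[:,2]; print(v,sat[244:252],sat[276:284])
```

```text
cap 48 [ 86.9 334.1]
cap -48 [440.9 353.2]
base 48 [ 87.1 397.4]
base -48 [439.5 417.1]
206 [ 1  2  4 43 83 81 87 82] [ 69  68  70  63  75 140 164 190]
207 [ 0 -1  8 42 80 85 79 82] [ 73  72  74  71  74 115 117 116]
208 [-4 -6  8 43 81 86 83 83] [79 78 79 71 37 65 75 79]
218 [ 1  3  5 96 81 79 79 78] [79 80 91 48 -1  1  1 -1]
219 [ 2  6  6 93 81 77 77 76] [80 79 86 43  4  3  3  2]
220 [ 4  4  5 59 84 85 81 83] [80 79 86 39  2  4  3  4]
221 [ 1  3  3 60 77 80 80 82] [81 79 81 36  2  1  4  3]
```

>>> jog_arm --pt "0.0012 0.0006 0 0 0.0" --pt "0.0012 0.0006 0.003 0 0.0" --pt "0.0012 0.0006 0.005 0 0.0" --pt "0.0012 0.0006 0.006 0 0.0" --pt "0.0012 0.0006 0.007 0 0.0" --pt "0.0012 0.0006 0.008 0 0.0" --pt "0.0012 0.0006 0.008 0 0.0"

```text
time: 9.8
tool_pos: [474.0, 157.2, 61.9]
eef_rot: [-3.135, -0.207, 0.0]
contact_force: [0.5, 1.4, -2.3]
opening: 0.455
finger_force: 81.5
```

>>> jog_arm --pt "0 0 0.001 0 0.0" --pt "0 0 0.002 0 0.0" --pt "0 0 0.003 0 0.0" --pt "0 0 0.004 0 0.0" --pt "0 0 0.005 0 0.0" --pt "0 0 0.005 0 0.0"

```text
time: 10.4
tool_pos: [474.1, 157.2, 56.9]
eef_rot: [-3.134, -0.207, -0.0]
contact_force: [2.3, 3.6, -1.3]
opening: 0.457
finger_force: 81.6
```

>>> jog_arm --pt "0.0005 -0.0006 0.001 0 0.0" --pt "0.0005 -0.0006 0.002 0 0.0" --pt "0.0005 -0.0006 0.003 0 0.0" --pt "0.0005 -0.0006 0.004 0 0.0" --pt "0.0005 -0.0006 0.0045 0 0.0" --pt "0.0005 -0.0006 0.0045 0 0.0" --newtons 100

```text
time: 11.0
tool_pos: [474.5, 157.7, 52.8]
eef_rot: [3.135, 0.207, 0.0]
contact_force: [-3.2, -1.1, 8.2]
opening: 0.453
finger_force: 104.7
```

```bash
python3 -c "
from h import *
rel(474,157,51,7.5)"
```

```text
t 11.0 pos [474.5 157.7  52.8] psi 7.55 open 0.453 F [-3.2 -1.1  8.2] ff 104.7 q6 1.61  rel [-0.0006  0.0006  0.0018] yaw 0.0009
```

>>> jog_arm --pt "-0.0004 0 0.0005 0 0.0" --pt "-0.0004 0 0.001 0 0.0" --pt "-0.0004 0 0.0014 0 0.0" --pt "-0.0004 0 0.0018 0 0.0" --pt "-0.0004 0 0.0018 0 0.0"

```text
time: 11.5
tool_pos: [474.4, 157.7, 51.9]
eef_rot: [3.135, 0.207, 0.002]
contact_force: [-7.5, -1.8, 21.5]
opening: 0.451
finger_force: 107.2
```

>>> jog_arm --pt "-0.0006 0 0.0002 0 0.0" --pt "-0.0006 0 0.0005 0 0.0" --pt "-0.0006 0 0.0005 0 0.0" --pt "-0.0006 0 0.0005 0 0.0"

```text
time: 11.9
tool_pos: [474.4, 157.7, 51.9]
eef_rot: [-3.135, -0.207, -0.004]
contact_force: [-6.0, -1.6, 25.1]
opening: 0.451
finger_force: 107.5
```

Run:
```python
from h import *
rel(474,157,51,7.5); print(env.observe()["torque"],env.observe()["eef_rot"])
t=env.camera("top");s=env.camera("side")
f=lambda im,x,y,w,h,k:cv2.resize(im[y:y+h,x:x+w,::-1],None,fx=k,fy=k,interpolation=cv2.INTER_CUBIC)
cv2.imwrite("pics/s4.png",s[:,:,::-1]);cv2.imwrite("pics/c8.png",f(s,240,180,54,52,11))
```

```text
t 11.9 pos [474.4 157.7  51.9] psi 7.55 open 0.451 F [-6.  -1.6 25.1] ff 107.5 q6 1.61  rel [-0.0005  0.0006  0.0009] yaw 0.0009
[-0.33756847  0.82822855 -0.03220013] [-3.13472712 -0.20689817 -0.00419061]
```

View pics/c8.png

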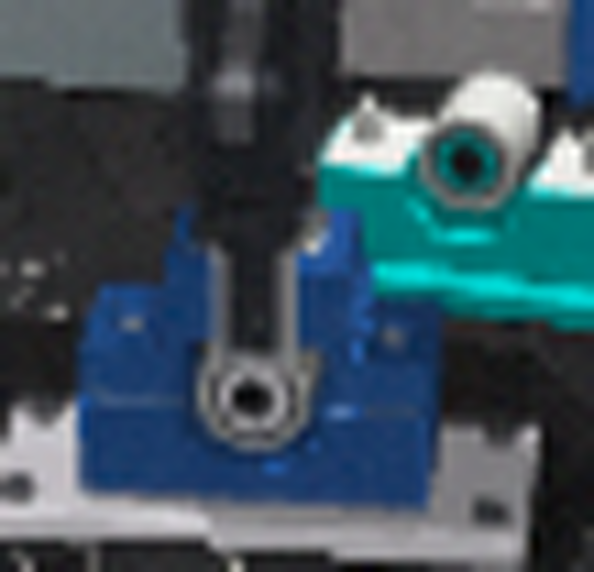

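The cap looks fully seated: the dowels show in both ear holes, at (132,322) and (393,338), and the seam is closed at both ends. The height has stopped falling at 51.9 mm, which is the expected home height, while the push rises. I'll relieve the side load, press slightly more firmly and check once more.

>>> jog_arm --pt "-0.001 0 0.0004 0 0.0" --pt "-0.0015 0 0.0006 0 0.0" --pt "-0.0015 0 0.0006 0 0.0" --pt "-0.0015 0 0.0006 0 0.0" --pt "-0.0015 0 0.0006 0 0.0"

```text
time: 12.5
tool_pos: [474.4, 157.7, 51.9]
eef_rot: [-3.134, -0.207, -0.01]
contact_force: [6.0, 0.8, 24.0]
opening: 0.447
finger_force: 107.3
```

```bash
python3 -c "
from h import *
rel(474,157,51,7.5); print(env.observe()['torque'],env.observe()['eef_rot'])"
```

```text
t 12.5 pos [474.4 157.7  51.9] psi 7.55 open 0.447 F [ 6.   0.8 24. ] ff 107.3 q6 1.61  rel [-0.0005  0.0006  0.0009] yaw 0.0008
[-0.10958263 -0.5599454  -0.01939876] [-3.13435465 -0.20669555 -0.00955716]
```

>>> jog_arm --pt "0.0008 0 0.0003 0 0.0" --pt "0.0008 0 0.0003 0 0.0" --pt "0.0008 0 0.0003 0 0.0" --pt "0.0008 0 0.0003 0 0.0"

```text
time: 12.9
tool_pos: [474.5, 157.7, 51.9]
eef_rot: [-3.135, -0.207, -0.007]
contact_force: [-5.3, -1.5, 35.6]
opening: 0.445
finger_force: 108.9
```

Run:
```python
from h import *
rel(474,157,51,7.5); print(env.observe()['torque'],env.observe()['eef_rot'])
s=env.camera("side");t=env.camera("top")
cv2.imwrite("pics/c9.png",cv2.resize(s[170:235,235:300,::-1],None,fx=9,fy=9,interpolation=cv2.INTER_CUBIC))
# drawer still open: panel top edge columns
h=cv2.cvtColor(t,cv2.COLOR_RGB2HSV)[200:240,280:300]; m=(h[...,0]>100)&(h[...,0]<125)&(h[...,1]>150); r=np.argwhere(m); print("drawer front rows",r[:,0].min()+200,r[:,0].max()+200, onz("top",(290,200+r[r[:,1]==10][:,0].min()),81))
```

```text
t 12.9 pos [474.5 157.7  51.9] psi 7.55 open 0.445 F [-5.3 -1.5 35.6] ff 108.9 q6 1.61  rel [-0.0006  0.0006  0.0009] yaw 0.0009
[-0.40733533  0.96967485 -0.01856025] [-3.13458222 -0.20690644 -0.00702017]Traceback (most recent call last):
  File "<stdin>", line 6, in <module>
    return umr_minimum(a, axis, None, out, keepdims, initial, where)
ValueError: zero-size array to reduction operation minimum which has no identity
```

View pics/c9.png

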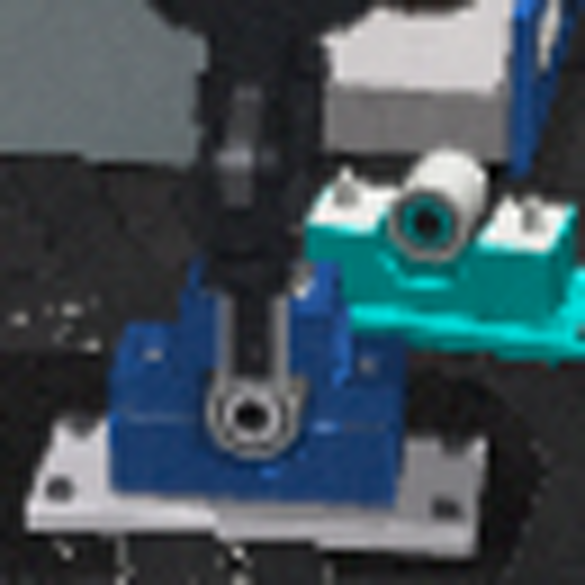

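The cap is seated with the seam closed, and the drawer is still open at the upper right. The push of 35 N is more than needed, so I'll ease it a little.

>>> jog_arm --pt "-0.0004 0 -0.0002 0 0.0" --pt "-0.0004 0 -0.0002 0 0.0" --pt "-0.0004 0 -0.0002 0 0.0" --pt "-0.0004 0 -0.0002 0 0.0" --pt "-0.0004 0 -0.0002 0 0.0" --pt "-0.0004 0 -0.0002 0 0.0"

```text
time: 13.6
tool_pos: [474.4, 157.7, 51.9]
eef_rot: [-3.134, -0.207, -0.008]
contact_force: [0.1, 0.5, 28.6]
opening: 0.452
finger_force: 107.6
```

Side load is now about zero, with a steady 28.6 N push at the home height. Handing in.

```bash
python3 -c "
from station import env
print(env.job_done())"
```

```text
the job is handed in; nothing more can be done
None
```

I handed the job in at about 13.6 s: the drawer is open at its stop, and the gripper still holds the blue cap on the dowels, pressed home with about 29 N; the seam looks closed in the side view, the only side I could see.

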